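# Pack the printing-block caddy and lift it level

### The job

Put the loose red printing block squarely on top of the red block in the wooden carry caddy, and the loose blue one squarely on top of the blue block, so that each pair makes a neat pile. Then take the caddy by the middle of its handle, lift it straight up about 10 cm off the table, and finish while holding it there, level and still, with the piles still neat. Leave the black block and the other things on the table where they are, and never tip the caddy.

Things in the scene. Friction and masses are not known exactly. Their poses are not given: they have to be found in the camera images.
- caddy: Plywood carry caddy, loose on the table, about 0.5 kg empty: a flat floor 170 x 264 mm (x, y), 10 mm thick, with a rim 6 mm wide that stands 8 mm above the floor along all four edges, and a wooden handle over the middle. Origin: centre of its underside; x runs along the handle, y across it. Two open bays, on the +y and the -y side of the handle, each hold one block (centre about 78 mm from the handle's plane).
- caddy_handle (a point): Centre of the caddy's handle bar, 83 mm above the caddy's underside. The bar is rigid, 138 mm long (along the caddy's x), 16 mm wide (along y) with flat upright sides, 24 mm tall (71 to 95 mm above the underside), on two posts 14 x 16 mm, 62 mm either side of the middle. Gripped here, the loaded caddy (about 0.8 kg) balances.
- red_under: The red block that lies in one of the caddy's bays, on its floor, 80 mm side roughly along the caddy's y, slightly askew; which bay differs. A wooden block 60 x 80 x 18 mm (x, y, z), about 70 g; the upper half of its thickness is red, with a white round motif on top. Origin: centre of its underside; x along the 60 mm side, y along the 80 mm side, z up.
- blue_under: The blue block that lies in the caddy's other bay in the same way. A wooden block 60 x 80 x 18 mm (x, y, z), about 70 g; the upper half of its thickness is blue, with three white bars on top. Origin: centre of its underside; x along the 60 mm side, y along the 80 mm side, z up.
- red_block: The loose red block, flat on the table, to the left or right of the caddy, motif up. A wooden block 60 x 80 x 18 mm (x, y, z), about 70 g; the upper half of its thickness is red, with a white round motif on top. Origin: centre of its underside; x along the 60 mm side, y along the 80 mm side, z up.
- blue_block: The loose blue block, flat on the table, to the left or right of the caddy, motif up. A wooden block 60 x 80 x 18 mm (x, y, z), about 70 g; the upper half of its thickness is blue, with three white bars on top. Origin: centre of its underside; x along the 60 mm side, y along the 80 mm side, z up.
- black_block: A third loose block, black, with a white diamond on top, flat on the table; same size, not wanted. Origin: centre of its underside.
- bottle: Green drinking bottle with a black cap, standing beyond the caddy, diameter 66 mm, 190 mm tall. Origin: centre of its underside.
- jug: Clear plastic beaker, standing beyond the caddy, diameter 96 mm, 170 mm tall. Origin: centre of its underside.
- bulb: Red squeeze bulb with a thin nozzle up, standing beyond the caddy, diameter 76 mm, 95 mm tall. Origin: centre of its underside.
- tin: Small round tin, diameter 72 mm, 50 mm tall, standing on the table, to the left of the caddy (+y). Origin: centre of its underside.
Things that resemble listed ones, but are neither listed nor needed, are in the scene too. Leave any green or yellow look-alike of the red_under alone.

How it is judged:
On the way:
1. both piles are stacked squarely and let go while the caddy still stands on the table (x of red_block in the frame of red_under between -0.008 and 0.008 m and y of red_block in the frame of red_under between -0.008 and 0.008 m and z of red_block in the frame of red_under between 0.015 and 0.021 m and angle between the x axis of red_block and the x axis of red_under, either way round below 0.14 rad and z of red_under in the frame of caddy between 0.006 and 0.014 m and x of blue_block in the frame of blue_under between -0.008 and 0.008 m and y of blue_block in the frame of blue_under between -0.008 and 0.008 m and z of blue_block in the frame of blue_under between 0.015 and 0.021 m and angle between the x axis of blue_block and the x axis of blue_under, either way round below 0.14 rad and z of blue_under in the frame of caddy between 0.006 and 0.014 m and height (world z) of caddy below 0.01 m and contact force between the fingers and red_block below 0.1 N and contact force between the fingers and blue_block below 0.1 N), for 0.2 s.
At the end, for the whole second after the job is handed in: Loose blocks lie flat on the caddy's block of the same colour (within 8 mm each way, 0.14 rad), those on its floor; the fingers hold the caddy near the handle's middle (60 mm), underside 60 to 200 mm up, level within 0.12 rad, under 0.03 m/s and 0.2 rad/s, touching no bystander (x of red_block in the frame of red_under between -0.008 and 0.008 m and y of red_block in the frame of red_under between -0.008 and 0.008 m and z of red_block in the frame of red_under between 0.015 and 0.021 m and angle between the x axis of red_block and the x axis of red_under, either way round below 0.14 rad and z of red_under in the frame of caddy between 0.006 and 0.014 m and x of blue_block in the frame of blue_under between -0.008 and 0.008 m and y of blue_block in the frame of blue_under between -0.008 and 0.008 m and z of blue_block in the frame of blue_under between 0.015 and 0.021 m and angle between the x axis of blue_block and the x axis of blue_under, either way round below 0.14 rad and z of blue_under in the frame of caddy between 0.006 and 0.014 m and height (world z) of caddy between 0.06 and 0.2 m and angle between caddy's own z axis and vertical below 0.12 rad and linear speed of caddy below 0.03 m/s and angular speed of caddy below 0.2 rad/s and distance between the grasp point and caddy_handle below 0.06 m and contact force between the fingers and caddy above 2 N and contact force between caddy and black_block below 0.3 N and contact force between caddy and bottle below 0.3 N and contact force between caddy and jug below 0.3 N and contact force between caddy and bulb below 0.3 N and contact force between caddy and tin below 0.3 N); the arm keeps its last pose, push and grip.
It fails at once if a bystander (black block, bottle, beaker, bulb or tin) is moved more than 25 mm (distance of any of black_block, bottle, jug, bulb, tin from where it was at the start of the episode above 0.025 m).
It fails at once if the caddy is tipped more than 0.3 rad (angle between caddy's own z axis and vertical above 0.3 rad).
It also fails if it takes over 69 s, if anything falls off the work surface, if the arm or the gripper's body presses on something with over 40 N, if the wrist force passes 120 N, or if a joint passes its speed limit or range.

### The arm

A 7-joint arm with a two-finger parallel gripper is mounted at the origin on the work surface. World frame = base frame: x ahead of the robot, y to its left, z up, the work surface at z = 0. Lengths are in m, angles in rad, forces in N, time in s.
With the tool pointing down it reaches from about 0.4 to 0.85 m from the base axis. Payload 4.5 kg.
Tool frame: the origin (TCP) lies between the finger pads; the fingertips stand 19 mm ahead of it and the grasp point (between the pads) is the TCP (r.tips_ahead is the distance from the TCP to the fingertips, in m); z points along the fingers, y is the line along which they close (so a half turn about z gives the same grasp; the last joint's range is limited). The gripper opens to 88 mm and grips with 3 to 60 N. Pads are 18 mm wide; open, the fingers measure 123 mm over their backs; the gripper's body (75 mm by 187 mm) begins 45 mm behind the grasp point.
Start: joints at [1.168, 0.689, -0.195, 1.565, 0.157, 0.902, -0.215], TCP at [0.264, -0.566, 0.258] pointing down, gripper open.
Joint ranges: [-3.01, 3.01], [-0.46, 2.08], [-1.47, 1.51], [0.13, 2.56], [-1, 4.14], [0.04, 2.09], [-2.66, 2.66]. Speed limits (rad/s): [2.57, 2.57, 3.14, 3.14, 3.14, 3.14, 3.14].

### API

Orientations are given as a unit quaternion [x, y, z, w].
In Python, from plant import r, cams, models gives the robot as it stands. The module is installed in compiled form; this text tells all that it offers.
- The arm moves only by the tool jog_arm, never from a script. Its arguments are lists of equal length, an entry for each row: "turn": the turn, a rotation vector about the tool's x, y, z in rad, a list of three; "translation": the shift along the tool's x, y, z in m, a list of three; "grip": the closure, from 0 (fully open) to 1 (shut). In form: {"turn": [[ax, ay, az], ...], "translation": [[tx, ty, tz], ...], "grip": [grip, ...]}. A call has 1 to 20 rows; each row is the pose to reach, as a shift and turn from the pose commanded when the call began, along the tool's axes at that moment; what a row does not reach only later rows make up. A row lasts 1/8 s, in which the tool goes at most 62.5 mm and 10.7 degrees, less where a joint would pass 70% of its speed; a pose out of reach is approached as far as the arm can. A call with a gripper value outside its range is refused whole. The fingers move at their own pace and stop on an object; "force" is the grip in N (left out, the last holds). Time passes only in rows, so rows that repeat a pose let the fingers close. It gives the time, the measured TCP pose, the force, the opening and the grip force at its end, in the units of the state.
- r.get_state(): the state, without advancing time (a new reading comes with each control period).
- cams.snapshot(name): name is "side" or "top"; returns the picture (400x640x3 uint8, red, green, blue); there is no depth.
- cams.camera_params(name): a dict with "fx", "fy", "cx", "cy" (pixels), "eye" and "orientation" of the camera in the world. Camera axes: x right, y up, looking along -z (the intrinsics and any distortion apply to the point x, -y, -z); pixel columns grow to the right and rows downward; lengths in m; the calibration is good to about 2 mm. A picture is of the moment at which its call begins. camera_params takes no time and is no camera call.
- r.finish_job(): hands the job in; it is judged then, once.
Trained networks look in the newest picture that a camera, given by its name, has taken for a name from the list of things; names that differ only in an ending like _2 or _b are one class to them, and where a whole thing is asked for, a point or a joint stands for the part that bears it (a point fixed in the world has none). Each returns a list of dicts, best first, with "p" (0 to 1); they miss things now and then, are a little off and sometimes report something else, mostly with a low value. They report only what shows in the picture. A call takes as long as a camera call. They do not tell look-alikes from the thing itself.
- models.find_in(camera, name): "position" ([x, y, z] in m, in world coordinates, good to about 4 mm: the middle of the surface that is visible of it).
- models.masks_of(camera, name): "pixels" (400x640 bool, what is visible of it).
- models.place_of(camera, name): "position" ([x, y, z] in m, in world coordinates, good to about 4 mm: a listed point, or the origin of a listed thing).
The state is a dict: "clock": time; "q": joint angles; "qd": joint speeds; "joint_torque": joint torques, N m; "tool_pos": TCP position; "eef_rot": TCP orientation; "contact_force": force on the tool from outside, world axes, zero at the start; "moment": the same for the moment, N m; "opening": opening from 0.0 (shut) to 1.0 (fully open); "finger_force": force on a finger pad.
Only numpy, scipy, OpenCV 4.12 (cv2) and the standard library are available. Lean on these libraries where they do the work, as an engineer would, in place of code of your own. Each camera call takes 0.05 s, during which the arm holds its last target. There are 200 camera calls.

## Working session

There is one attempt and no reset: what is moved stays moved. The work goes in short steps, Python scripts to look and compute and a tool call to move; the robot and the scene stay as the last step left them, time stands still between calls to the robot, and variables do not carry over. Pictures are saved under pics/ and viewed, at most 10 in all, crops included, and the job is handed in when it is done.

Besides the shell and the picture viewer there is one more tool, called after "Request:" as name(argument=value, ...), one argument or row to a line, values as JSON. jog_arm: Moves the arm, as the interface text tells. Its arguments: {"type":"object","properties":{"turn":{"type":"array"},"translation":{"type":"array"},"grip":{"type":"array"},"force":{"type":"number"}},"required":["turn","translation","grip"]}

```bash
mkdir -p pics; python3 - <<'E'
from plant import r,cams,models
import cv2,numpy as np
for c in ("top","side"):
    im=cams.snapshot(c); cv2.imwrite(f"pics/{c}0.png",im[:,:,::-1])
    print(c,cams.camera_params(c))
    for n in ("red_block","blue_block","caddy_handle","caddy","black_block","tin"):
        print(n,[(np.round(d["position"],3).tolist(),round(d["p"],2)) for d in models.place_of(c,n)[:5]])
print(r.get_state())
E
```

```text
top {'fx': 456.3944247950688, 'fy': 456.3944247950688, 'cx': 325.9169326199399, 'cy': 198.9317395139748, 'eye': array([0.28362384, 0.03874464, 1.10419283]), 'orientation': array([ 0.0752116 , -0.07008753, -0.69552893,  0.7111051 ])}
red_block [([0.613, -0.304, 0.0], 0.92), ([0.527, -0.064, 0.004], 0.19)]
blue_block [([0.42, -0.315, 0.002], 0.57)]
caddy_handle [([0.528, -0.066, 0.081], 0.59)]
caddy [([0.523, -0.06, 0.002], 0.72)]
black_block [([0.405, 0.316, 0.001], 0.61)]
tin [([0.61, 0.404, -0.002], 0.88)]
side {'fx': 487.7181948354373, 'fy': 487.7181948354373, 'cx': 320.7138398996687, 'cy': 201.5268196515205, 'eye': array([-0.06885066,  1.11692838,  0.79982934]), 'orientation': array([-0.12251745,  0.47969452,  0.83922198, -0.22492025])}
red_block [([0.61, -0.307, 0.001], 0.8)]
blue_block [([0.419, -0.313, -0.005], 0.86)]
caddy_handle [([0.527, -0.066, 0.08], 0.96)]
caddy [([0.523, -0.068, -0.0], 0.71), ([0.608, -0.308, 0.002], 0.59), ([0.741, 0.057, 0.003], 0.28)]
black_block [([0.404, 0.313, 0.0], 0.67)]
tin [([0.607, 0.403, 0.001], 0.74), ([0.416, -0.315, -0.005], 0.17)]
{'clock': 0.7, 'q': array([ 1.16781398,  0.68907026, -0.19460551,  1.56529781,  0.15729211,
        0.90248204, -0.21511133]), 'qd': array([ 4.30080632e-04, -4.83110867e-04,  1.88903128e-05, -7.79240741e-04,
        1.27642399e-04, -1.23833937e-03, -5.34513258e-04]), 'joint_torque': array([-5.84226946e-04, -5.27358091e+01, -1.26713455e+00, -1.53716433e+01,
       -5.18396613e-02, -7.31828222e-04, -8.35485025e-06]), 'tool_pos': array([ 0.26443238, -0.56633743,  0.25776201]), 'eef_rot': array([9.76246181e-01, 2.16664232e-01, 2.52445939e-05, 5.78353106e-05]), 'contact_force': array([-0.58963267,  0.64242751, -0.4667523 ]), 'moment': array([-0.03486824, -0.0554824 ,  0.02104756]), 'finger_force': 0.0, 'opening': 0.9970509810630366}
```

View pics/top0.png

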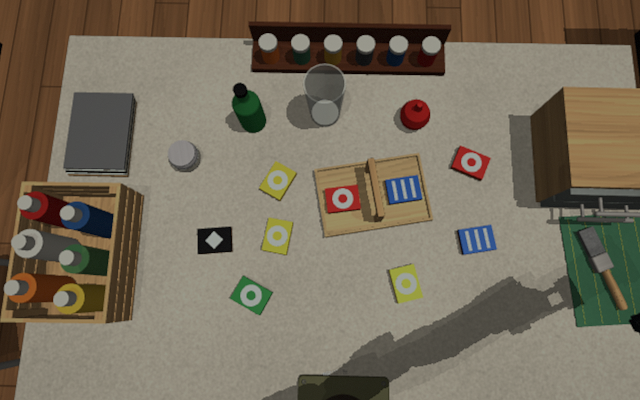

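View pics/side0.png

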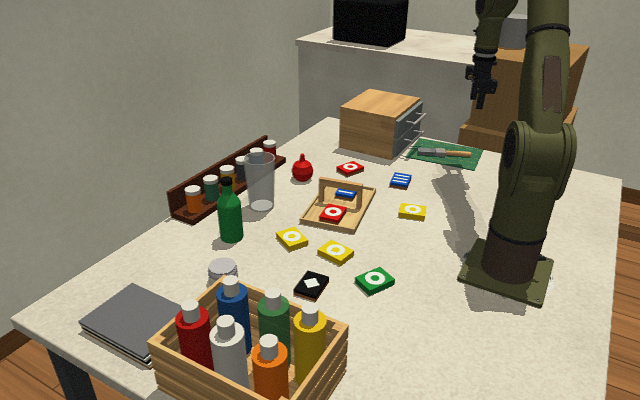

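Top picture: the robot base is at the bottom (345,390), up is +x and right is −y.
- **Red candidates:** block at (471,162), block in the caddy at (342,198), bulb at (415,115). The one at (471,162) is the loose red block, flat on the table with a ring motif. The one at (342,198) is red_under.
- **Blue candidates:** (477,239) lies on the table, so it is blue_block. (404,189) is in the −y bay, so it is blue_under.
- **Look-alikes:** the yellow and green blocks are left alone. The black block is at (214,240) and the tin at (183,156).

Next I fit the poses and check one enlarged crop.

```bash
cat > h.py <<'E'
from plant import r,cams,models
import cv2,numpy as np
from scipy.spatial.transform import Rotation as R
from scipy.optimize import minimize
def proj(c,P):
    k=cams.camera_params(c); p=R.from_quat(k["orientation"]).inv().apply(np.asarray(P,float)-k["eye"])
    return np.c_[k["cx"]+k["fx"]*p[:,0]/-p[:,2], k["cy"]-k["fy"]*p[:,1]/-p[:,2]]
def unproj(c,uv,z):
    k=cams.camera_params(c); d=R.from_quat(k["orientation"]).apply([(uv[0]-k["cx"])/k["fx"],-(uv[1]-k["cy"])/k["fy"],-1])
    return k["eye"]+d*(z-k["eye"][2])/d[2]
def box(x,y,a,z0,z1,lx=.06,ly=.08):
    c,s=np.cos(a),np.sin(a)
    return np.array([[x+c*u*lx/2-s*v*ly/2,y+s*u*lx/2+c*v*ly/2,z] for u in(-1,1) for v in(-1,1) for z in(z0,z1)])
def mask(im,col,uv,rad=40):
    h=cv2.cvtColor(im,cv2.COLOR_RGB2HSV).astype(int); H,S,V=h[...,0],h[...,1],h[...,2]
    m=((H<7)|(H>172)) if col=="red" else ((H>100)&(H<130))
    m=(m&(S>(150 if col=="red" else 110))&(V>40)).astype(np.uint8)
    w=np.zeros_like(m); cv2.circle(w,tuple(int(round(float(t))) for t in uv),rad,1,-1); m&=w
    n,l,st,_=cv2.connectedComponentsWithStats(m)
    keep=np.isin(l,[i for i in range(1,n) if st[i,4]>8]); 
    return cv2.convexHull(np.argwhere(keep)[:,::-1].astype(np.int32)),keep
def fit(c,im,col,uv,z,a0,rad=30):
    """box pose from the coloured upper half (z is the underside)"""
    hull,k=mask(im,col,uv,rad); S=8
    x0=unproj(c,hull.reshape(-1,2).mean(0),z+.018)
    o=hull.reshape(-1,2).min(0)-12; n=(hull.reshape(-1,2).max(0)-o+13)
    m=np.zeros((400,640),np.uint8); cv2.fillConvexPoly(m,hull,1)
    m=cv2.resize(m[o[1]:o[1]+n[1],o[0]:o[0]+n[0]],None,fx=S,fy=S,interpolation=cv2.INTER_NEAREST)
    def cost(p):
        q=((proj(c,box(p[0]/100,p[1]/100,p[2]/10,z+.009,z+.018))-o+.5)*S).astype(np.float32)
        w=np.zeros_like(m); cv2.fillConvexPoly(w,cv2.convexHull(np.round(q).astype(np.int32)),1)
        return 1-(w&m).sum()/(w|m).sum()
    best=min((minimize(cost,[x0[0]*100+0,x0[1]*100,(a0+d)*10],method="Nelder-Mead",options=dict(initial_simplex=[[x0[0]*100+i,x0[1]*100+j,(a0+d)*10+l] for i,j,l in((0,0,0),(.5,0,0),(0,.5,0),(0,0,1))],xatol=.002,fatol=1e-5)) for d in(-.3,0,.3)),key=lambda s:s.fun)
    p=best.x; return np.array([p[0]/100,p[1]/100,p[2]/10]),best.fun
E
python3 - <<'E'
from h import *
t=cams.snapshot("top"); s=cams.snapshot("side")
cv2.imwrite("pics/crop.png",cv2.resize(t[140:280,300:510],None,fx=3.8,fy=3.8,interpolation=cv2.INTER_CUBIC)[:,:,::-1])
for n,col,uv,us,z in(("red_block","red",(471,162),(350,168),0),("blue_block","blue",(477,239),(401,180),0),("red_under","red",(342,198),(333,213),.01),("blue_under","blue",(404,189),(345,194),.01)):
  for c,im,q in(("top",t,uv),("side",s,us)):
    a=fit(c,im,col,q,z,0,rad=28 if c=="top" else 18); print(n,c,a[0].round(4),round(a[1],3))
E
```

```text
red_block top [ 0.612  -0.3059 -0.399 ] 0.035
red_block side [ 0.61   -0.3034 -0.3883] 0.078
blue_block top [ 0.4206 -0.3133  0.177 ] 0.038
blue_block side [ 0.42   -0.3109  0.1994] 0.074
red_under top [0.5108 0.0096 0.1449] 0.045
red_under side [0.5102 0.0124 0.1536] 0.064
blue_under top [ 0.537  -0.1372  0.1762] 0.037
blue_under side [ 0.5331 -0.1162  0.3344] 0.456
```

View pics/crop.png

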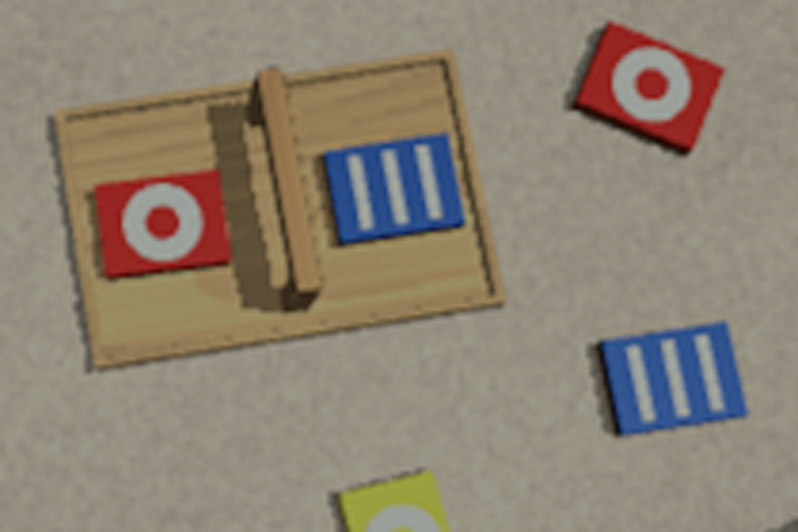

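The crop confirms the red ring block and the blue barred block on the table. Their counterparts are in the bays: red at crop (162,222) on the +y side, blue at crop (395,190) on the −y side. The caddy's corners are at crop (55,112), (452,52), (505,300) and (92,370).

```bash
cat >> h.py <<'E'
def go(x,y,z,th):
    """shift/turn in tool axes from the measured pose to a downward pose with tool x at yaw th"""
    s=r.get_state(); A=R.from_quat(s["eef_rot"]); c,n=np.cos(th),np.sin(th)
    B=R.from_matrix(np.c_[[c,n,0],[n,-c,0],[0,0,-1]])
    print("t",A.inv().apply(np.array([x,y,z])-s["tool_pos"]).round(4),"turn",(A.inv()*B).as_rotvec().round(4),"at",s["tool_pos"].round(4),round(s["clock"],2),"open",round(s["opening"],3))
E
python3 - <<'E'
from h import *
P=[unproj("top",u,.018) for u in((314.5,169.5),(418.9,153.7),(432.9,218.9),(324.2,237.4))]
P=np.array(P)[:,:2];print(P.round(4),P.mean(0))
for i in range(4): d=P[(i+1)%4]-P[i]; print(np.hypot(*d).round(4),np.arctan2(d[1],d[0]).round(3))
for n in("caddy_handle",): print(models.place_of("top",n)[0],models.place_of("side",n)[0])
go(.4203,-.3121,.12,.185+np.pi/2)
E
```

```text
[[ 0.5838  0.0791]
 [ 0.6299 -0.1787]
 [ 0.4668 -0.2093]
 [ 0.4164  0.0512]] [ 0.52422054 -0.06441699]
0.2619 -1.394
0.1659 -2.956
0.2653 1.762
0.1697 0.165
{'position': [0.5267, -0.0638, 0.0828], 'p': 0.98} {'position': [0.5248, -0.0657, 0.0803], 'p': 0.75}
t [ 0.2488 -0.1644  0.1377] turn [ 1.000e-04  1.000e-04 -1.319e+00] at [ 0.2644 -0.5663  0.2577] 0.9 open 1.001
```

Request:
jog_arm(
  turn=[
    [0, 0, -1.319],
    [0, 0, -1.319],
    [0, 0, -1.319],
    [0, 0, -1.319],
    [0, 0, -1.319],
    [0, 0, -1.319],
    [0, 0, -1.319],
    [0, 0, -1.319],
    [0, 0, -1.319],
    [0, 0, -1.319],
    [0, 0, -1.319],
    [0, 0, -1.319],
    [0, 0, -1.319],
    [0, 0, -1.319],
  ],
  translation=[
    [0.2488, -0.1644, 0],
    [0.2488, -0.1644, 0],
    [0.2488, -0.1644, 0],
    [0.2488, -0.1644, 0],
    [0.2488, -0.1644, 0],
    [0.2488, -0.1644, 0],
    [0.2488, -0.1644, 0.138],
    [0.2488, -0.1644, 0.138],
    [0.2488, -0.1644, 0.138],
    [0.2488, -0.1644, 0.138],
    [0.2488, -0.1644, 0.138],
    [0.2488, -0.1644, 0.138],
    [0.2488, -0.1644, 0.138],
    [0.2488, -0.1644, 0.138],
  ],
  grip=[0, 0, 0, 0, 0, 0, 0, 0, 0, 0, 0, 0, 0, 0],
  force=15,
)

```text
clock: 2.65
tool_pos: [0.4205, -0.3123, 0.1202]
eef_rot: [0.639, 0.769, -0.0, 0.0]
contact_force: [-0.9, -0.5, -0.2]
opening: 1.002
finger_force: 0.0
```

```bash
python3 -c "
from h import *
go(.4203,-.3121,.0215,.185+np.pi/2)"
```

```text
t [ 0.0003 -0.0002  0.0987] turn [ 0.0006  0.0007 -0.0002] at [ 0.4205 -0.3123  0.1202] 2.65 open 1.002
```

Request:
jog_arm(
  turn=[
    [0, 0, 0],
    [0, 0, 0],
    [0, 0, 0],
    [0, 0, 0],
    [0, 0, 0],
    [0, 0, 0],
    [0, 0, 0],
    [0, 0, 0],
    [0, 0, 0],
    [0, 0, 0],
    [0, 0, 0],
    [0, 0, 0],
    [0, 0, 0],
  ],
  translation=[
    [0, 0, 0.04],
    [0, 0, 0.075],
    [0, 0, 0.09],
    [0, 0, 0.0987],
    [0, 0, 0.0987],
    [0, 0, 0.0987],
    [0, 0, 0.0987],
    [0, 0, 0.0987],
    [0, 0, 0.0987],
    [0, 0, 0.0987],
    [0, 0, 0.0987],
    [0, 0, 0.0987],
    [0, 0, 0.0987],
  ],
  grip=[0, 0, 0, 0, 0, 0, 0.5, 0.5, 0.5, 0.5, 0.5, 0.5, 0.5],
  force=15,
)

```text
clock: 4.28
tool_pos: [0.4204, -0.3122, 0.0212]
eef_rot: [0.639, 0.769, -0.0, 0.0]
contact_force: [-1.5, 0.5, 5.0]
opening: 0.679
finger_force: 15.0
```

```bash
python3 -c "
from h import *
go(.4203,-.3121,.17,.185+np.pi/2);print(r.get_state()['contact_force'])
go(.5363,-.136,.17,.176+np.pi/2)"
```

```text
t [ 1.000e-04 -0.000e+00 -1.488e-01] turn [ 0.0001  0.0003 -0.    ] at [ 0.4204 -0.3122  0.0212] 4.28 open 0.679
[-1.4988799   0.46604781  5.04087122]
t [ 0.1518  0.1464 -0.1488] turn [0.0001 0.0003 0.009 ] at [ 0.4204 -0.3122  0.0212] 4.28 open 0.679
```

Request:
jog_arm(
  turn=[
    [0, 0, 0],
    [0, 0, 0],
    [0, 0, 0],
    [0, 0, 0.009],
    [0, 0, 0.009],
    [0, 0, 0.009],
    [0, 0, 0.009],
    [0, 0, 0.009],
    [0, 0, 0.009],
    [0, 0, 0.009],
    [0, 0, 0.009],
  ],
  translation=[
    [0, 0, -0.05],
    [0, 0, -0.1],
    [0, 0, -0.149],
    [0.04, 0.04, -0.149],
    [0.08, 0.078, -0.149],
    [0.12, 0.116, -0.149],
    [0.14, 0.136, -0.149],
    [0.1518, 0.1464, -0.149],
    [0.1518, 0.1464, -0.149],
    [0.1518, 0.1464, -0.149],
    [0.1518, 0.1464, -0.149],
  ],
  grip=[0.5, 0.5, 0.5, 0.5, 0.5, 0.5, 0.5, 0.5, 0.5, 0.5, 0.5],
)

```text
clock: 5.65
tool_pos: [0.5354, -0.1377, 0.1699]
eef_rot: [0.643, 0.766, -0.001, -0.0]
contact_force: [0.7, 0.0, -1.4]
opening: 0.674
finger_force: 15.0
```

```bash
python3 -c "
from h import *
for c in ('top','side'): cv2.imwrite(f'pics/hov_{c}.png',cams.snapshot(c)[:,:,::-1])
s=cv2.imread('pics/hov_side.png')[120:260,240:440]; t=cv2.imread('pics/hov_top.png')[120:260,300:500]
cv2.imwrite('pics/hov.png',np.hstack([cv2.resize(s,(400,280)),cv2.resize(t,(400,280))]))
go(.5363,-.136,.050,.176+np.pi/2)"
```

```text
t [0.0011 0.0007 0.12  ] turn [-0.0004  0.0005 -0.0018] at [ 0.5358 -0.1371  0.17  ] 5.75 open 0.677
```

View pics/hov.png

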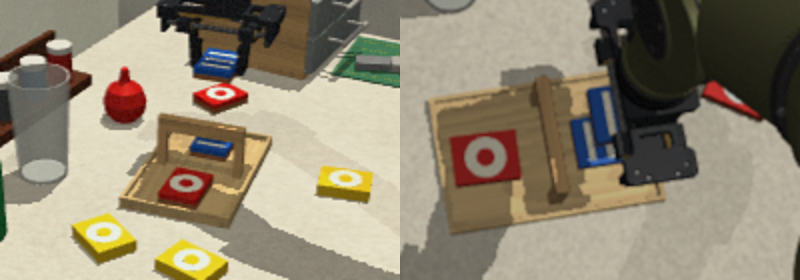

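The blue block is held flat: right panel, its motif is at (600,115) above blue_under at (590,140). I lower it and release.

Request:
jog_arm(
  turn=[
    [0, 0, 0],
    [0, 0, 0],
    [0, 0, 0],
    [0, 0, 0],
    [0, 0, 0],
    [0, 0, 0],
    [0, 0, 0],
    [0, 0, 0],
    [0, 0, 0],
    [0, 0, 0],
    [0, 0, 0],
    [0, 0, 0],
  ],
  translation=[
    [0, 0, 0],
    [0, 0, 0],
    [0, 0, 0.04],
    [0, 0, 0.08],
    [0, 0, 0.1],
    [0, 0, 0.11],
    [0, 0, 0.115],
    [0, 0, 0.118],
    [0, 0, 0.12],
    [0, 0, 0.12],
    [0, 0, 0.12],
    [0, 0, 0.12],
  ],
  grip=[0.5, 0.5, 0.5, 0.5, 0.5, 0.5, 0.5, 0.5, 0.5, 0.5, 0.5, 0.5],
)

```text
clock: 7.25
tool_pos: [0.5364, -0.136, 0.0502]
eef_rot: [0.642, 0.766, 0.0, 0.0]
contact_force: [0.1, -0.4, -1.5]
opening: 0.678
finger_force: 15.0
```

```bash
python3 -c "
from h import *
go(.5363,-.136,.0495,.176+np.pi/2)
print(r.get_state()['contact_force'])"
```

```text
t [ 0.     -0.0001  0.0007] turn [ 0.0003  0.0002 -0.0001] at [ 0.5364 -0.136   0.0502] 7.25 open 0.678
[ 0.05747093 -0.35169263 -1.46999623]
```

Request:
jog_arm(
  turn=[
    [0, 0, 0],
    [0, 0, 0],
    [0, 0, 0],
    [0, 0, 0],
    [0, 0, 0],
    [0, 0, 0],
    [0, 0, 0],
    [0, 0, 0],
    [0, 0, 0],
    [0, 0, 0],
    [0, 0, 0],
    [0, 0, 0],
  ],
  translation=[
    [0, 0, 0.001],
    [0, 0, 0.001],
    [0, 0, 0.001],
    [0, 0, 0.001],
    [0, 0, 0.001],
    [0, 0, 0.001],
    [0, 0, 0.001],
    [0, 0, -0.03],
    [0, 0, -0.08],
    [0, 0, -0.13],
    [0, 0, -0.13],
    [0, 0, -0.13],
  ],
  grip=[0.5, 0.5, 0, 0, 0, 0, 0, 0, 0, 0, 0, 0],
)

```text
clock: 8.75
tool_pos: [0.5357, -0.1362, 0.1796]
eef_rot: [0.642, 0.766, -0.0, -0.0]
contact_force: [0.4, 0.1, 0.2]
opening: 0.999
finger_force: 0.0
```

```bash
python3 -c "
from h import *
go(.611,-.3047,.18,-.395+np.pi/2)"
```

```text
t [-0.179   0.0446 -0.0004] turn [-7.000e-04  5.000e-04  5.708e-01] at [ 0.5357 -0.1362  0.1796] 8.75 open 0.999
```

Request:
jog_arm(
  turn=[
    [0, 0, 0.571],
    [0, 0, 0.571],
    [0, 0, 0.571],
    [0, 0, 0.571],
    [0, 0, 0.571],
    [0, 0, 0.571],
    [0, 0, 0.571],
    [0, 0, 0.571],
    [0, 0, 0.571],
    [0, 0, 0.571],
  ],
  translation=[
    [-0.06, 0.015, 0],
    [-0.12, 0.03, 0],
    [-0.179, 0.0446, 0],
    [-0.179, 0.0446, 0],
    [-0.179, 0.0446, 0],
    [-0.179, 0.0446, 0],
    [-0.179, 0.0446, 0.05],
    [-0.179, 0.0446, 0.08],
    [-0.179, 0.0446, 0.08],
    [-0.179, 0.0446, 0.08],
  ],
  grip=[0, 0, 0, 0, 0, 0, 0, 0, 0, 0],
)

```text
clock: 10.0
tool_pos: [0.6125, -0.3038, 0.1014]
eef_rot: [0.832, 0.555, 0.001, 0.001]
contact_force: [0.0, -0.2, -0.0]
opening: 1.005
finger_force: 0.0
```

```bash
python3 - <<'E'
from h import *
go(.611,-.3047,.022,-.395+np.pi/2)
t=cams.snapshot("top"); s=cams.snapshot("side")
for n,col,uv,z in(("blue_top","blue",(404,189),.028),("red_under","red",(342,198),.01),("red_block","red",(471,162),0)):
  for c,im in(("top",t),("side",s)):
    q=uv if c=="top" else {"blue_top":(344,190),"red_under":(333,213),"red_block":(350,168)}[n]
    try:
      a=fit(c,im,col,q,z,0,rad=28 if c=="top" else 18); print(n,c,a[0].round(4),round(a[1],3))
    except Exception as e: print(n,c,e)
cv2.imwrite('pics/b1.png',np.hstack([cv2.resize(s[140:250,260:400],(400,314)),cv2.resize(t[130:240,310:450],(400,314))])[:,:,::-1])
E
```

```text
t [-0.0014 -0.0012  0.0794] turn [ 0.0019 -0.0005  0.0011] at [ 0.6125 -0.3038  0.1014] 10.0 open 1.005
blue_top top [ 0.5364 -0.1362  0.1661] 0.038
blue_top side [ 0.5321 -0.1223  0.2244] 0.257
red_under top [0.511  0.01   0.1407] 0.042
red_under side [0.5103 0.0131 0.1507] 0.065
red_block top [ 0.6175 -0.3055 -0.2711] 0.318
red_block side [ 0.6098 -0.3036 -0.3873] 0.079
```

View pics/b1.png

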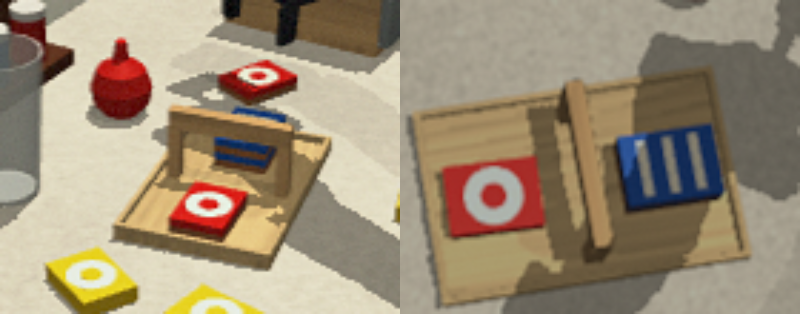

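The blue pile looks neat: right panel, around (670,165), within about 1 mm of the earlier fit of blue_under. Now the red one.

Request:
jog_arm(
  turn=[
    [0, 0, 0],
    [0, 0, 0],
    [0, 0, 0],
    [0, 0, 0],
    [0, 0, 0],
    [0, 0, 0],
    [0, 0, 0],
    [0, 0, 0],
    [0, 0, 0],
    [0, 0, 0],
    [0, 0, 0],
    [0, 0, 0],
    [0, 0, 0],
  ],
  translation=[
    [0, 0, 0],
    [0, 0, 0.04],
    [0, 0, 0.06],
    [0, 0, 0.072],
    [0, 0, 0.079],
    [0, 0, 0.079],
    [0, 0, 0.079],
    [0, 0, 0.079],
    [0, 0, 0.079],
    [0, 0, 0.079],
    [0, 0, 0.079],
    [0, 0, 0.079],
    [0, 0, 0.079],
  ],
  grip=[0, 0, 0, 0, 0, 0, 0, 0.5, 0.5, 0.5, 0.5, 0.5, 0.5],
)

```text
clock: 11.72
tool_pos: [0.6117, -0.3045, 0.0212]
eef_rot: [0.832, 0.555, 0.0, 0.0]
contact_force: [-0.1, -0.8, 0.9]
opening: 0.681
finger_force: 15.0
```

```bash
python3 -c "
from h import *
go(.5108,.0112,.19,.147+np.pi/2)
print(R.from_quat(r.get_state()['eef_rot']).as_matrix()[:,0])"
```

```text
t [ 0.2525 -0.2145 -0.1689] turn [ 4.00e-04  2.00e-04 -5.42e-01] at [ 0.6117 -0.3045  0.0212] 11.72 open 0.681
[ 3.84800984e-01  9.22999566e-01 -6.34030185e-05]
```

Request:
jog_arm(
  turn=[
    [0, 0, 0],
    [0, 0, 0],
    [0, 0, 0],
    [0, 0, 0],
    [0, 0, -0.15],
    [0, 0, -0.3],
    [0, 0, -0.45],
    [0, 0, -0.542],
    [0, 0, -0.542],
    [0, 0, -0.542],
    [0, 0, -0.542],
    [0, 0, -0.542],
    [0, 0, -0.542],
    [0, 0, -0.542],
    [0, 0, -0.542],
  ],
  translation=[
    [0, 0, -0.05],
    [0, 0, -0.1],
    [0, 0, -0.15],
    [0.035, -0.03, -0.169],
    [0.07, -0.06, -0.169],
    [0.11, -0.093, -0.169],
    [0.15, -0.1274, -0.169],
    [0.19, -0.1614, -0.169],
    [0.225, -0.191, -0.169],
    [0.245, -0.208, -0.169],
    [0.2525, -0.2145, -0.169],
    [0.2525, -0.2145, -0.169],
    [0.2525, -0.2145, -0.169],
    [0.2525, -0.2145, -0.169],
    [0.2525, -0.2145, -0.169],
  ],
  grip=[0.5, 0.5, 0.5, 0.5, 0.5, 0.5, 0.5, 0.5, 0.5, 0.5, 0.5, 0.5, 0.5, 0.5, 0.5],
)

```text
clock: 13.6
tool_pos: [0.5109, 0.0104, 0.1899]
eef_rot: [0.654, 0.757, -0.0, 0.0]
contact_force: [-0.4, -0.5, -0.9]
opening: 0.681
finger_force: 15.0
```

```bash
python3 -c "
from h import *
go(.5108,.0112,.0495,.147+np.pi/2)"
```

```text
t [0.0008 0.     0.1404] turn [ 0.      0.0003 -0.0013] at [0.5109 0.0104 0.1899] 13.6 open 0.681
```

Request:
jog_arm(
  turn=[
    [0, 0, 0],
    [0, 0, 0],
    [0, 0, 0],
    [0, 0, 0],
    [0, 0, 0],
    [0, 0, 0],
    [0, 0, 0],
    [0, 0, 0],
    [0, 0, 0],
    [0, 0, 0],
    [0, 0, 0],
    [0, 0, 0],
  ],
  translation=[
    [0, 0, 0],
    [0, 0, 0.05],
    [0, 0, 0.09],
    [0, 0, 0.11],
    [0, 0, 0.125],
    [0, 0, 0.132],
    [0, 0, 0.136],
    [0, 0, 0.139],
    [0, 0, 0.14],
    [0, 0, 0.1405],
    [0, 0, 0.1405],
    [0, 0, 0.1405],
  ],
  grip=[0.5, 0.5, 0.5, 0.5, 0.5, 0.5, 0.5, 0.5, 0.5, 0.5, 0.5, 0.5],
)

```text
clock: 15.1
tool_pos: [0.5108, 0.0112, 0.0496]
eef_rot: [0.653, 0.757, 0.0, 0.0]
contact_force: [-1.0, 0.2, -0.2]
opening: 0.678
finger_force: 15.0
```

```bash
python3 -c "
from h import *
go(.5108,.0112,.0492,.147+np.pi/2);print(r.get_state()['contact_force'])"
```

```text
t [ 0.     -0.      0.0004] turn [ 0.0003  0.0001 -0.    ] at [0.5108 0.0112 0.0496] 15.1 open 0.678
[-1.02683904  0.24963784 -0.21201363]
```

Request:
jog_arm(
  turn=[
    [0, 0, 0],
    [0, 0, 0],
    [0, 0, 0],
    [0, 0, 0],
    [0, 0, 0],
    [0, 0, 0],
    [0, 0, 0],
    [0, 0, 0],
    [0, 0, 0],
    [0, 0, 0],
    [0, 0, 0],
    [0, 0, 0],
  ],
  translation=[
    [0, 0, 0.0005],
    [0, 0, 0.0005],
    [0, 0, 0.0005],
    [0, 0, 0.0005],
    [0, 0, 0.0005],
    [0, 0, 0.0005],
    [0, 0, 0.0005],
    [0, 0, -0.03],
    [0, 0, -0.08],
    [0, 0, -0.13],
    [0, 0, -0.15],
    [0, 0, -0.15],
  ],
  grip=[0.5, 0.5, 0, 0, 0, 0, 0, 0, 0, 0, 0, 0],
)

```text
clock: 16.6
tool_pos: [0.5115, 0.0112, 0.2008]
eef_rot: [0.653, 0.757, 0.001, 0.001]
contact_force: [0.8, 0.2, 0.1]
opening: 1.0
finger_force: 0.0
```

```bash
python3 -c "
from h import *
go(.44,-.25,.2,.178)"
```

```text
t [-0.2479 -0.1089  0.0005] turn [ 0.0029 -0.0023  1.5392] at [0.5115 0.0112 0.2008] 16.6 open 1.0
```

Request:
jog_arm(
  turn=[
    [0, 0, 0.18],
    [0, 0, 0.36],
    [0, 0, 0.54],
    [0, 0, 0.72],
    [0, 0, 0.9],
    [0, 0, 1.08],
    [0, 0, 1.26],
    [0, 0, 1.44],
    [0, 0, 1.539],
    [0, 0, 1.539],
    [0, 0, 1.539],
    [0, 0, 1.539],
  ],
  translation=[
    [-0.03, -0.013, 0],
    [-0.06, -0.026, 0],
    [-0.1, -0.044, 0],
    [-0.14, -0.062, 0],
    [-0.18, -0.08, 0],
    [-0.22, -0.097, 0],
    [-0.248, -0.109, 0],
    [-0.248, -0.109, 0],
    [-0.248, -0.109, 0],
    [-0.248, -0.109, 0],
    [-0.248, -0.109, 0],
    [-0.248, -0.109, 0],
  ],
  grip=[0, 0, 0, 0, 0, 0, 0, 0, 0, 0, 0, 0],
)

```text
clock: 18.1
tool_pos: [0.4391, -0.25, 0.1992]
eef_rot: [0.996, 0.09, -0.0, -0.0]
contact_force: [0.1, 0.6, 0.7]
opening: 0.999
finger_force: 0.0
```

```bash
python3 - <<'E'
from h import *
go(.5255,-.0645,.2,.178)
t=cams.snapshot("top"); 
ph=[models.place_of("top","caddy_handle")[:1]]
s=cams.snapshot("side"); ph+=[models.place_of("side","caddy_handle")[:1]]; print(ph, r.get_state()["q"])
for n,col,uv,z in(("blue_top","blue",(404,189),.028),("red_top","red",(342,198),.028)):
  for c,im in(("top",t),("side",s)):
    q=uv if c=="top" else {"blue_top":(344,190),"red_top":(333,209)}[n]
    try:
      a=fit(c,im,col,q,z,0,rad=28 if c=="top" else 20); print(n,c,a[0].round(4),round(a[1],3))
    except Exception as e: print(n,c,e)
cv2.imwrite('pics/b2.png',np.hstack([cv2.resize(s[140:250,260:400],(400,314)),cv2.resize(t[130:250,305:445],(400,343))[:314]])[:,:,::-1])
E
```

```text
t [ 0.1182 -0.167  -0.0008] turn [-0.0002  0.0004  0.002 ] at [ 0.4391 -0.25    0.1992] 18.1 open 0.999
[[{'position': [0.5288, -0.067, 0.0789], 'p': 0.69}], [{'position': [0.5271, -0.0644, 0.0826], 'p': 0.65}]] [ 0.47258606  0.62339762 -0.07363086  1.98580713  0.0843324   0.53511343
 -1.05150595]
blue_top top [ 0.5362 -0.1365  0.1708] 0.039
blue_top side [ 0.5295 -0.1214  0.2558] 0.258
red_top top [0.5095 0.0094 0.1668] 0.077
red_top side [0.501  0.0292 0.2369] 0.28
```

View pics/b2.png

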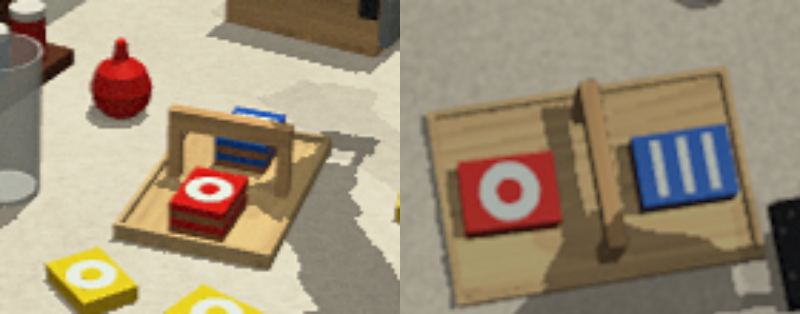

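Both piles look neat: red at right panel (510,190), blue at (685,165). The handle bar runs from (588,82) to (612,255).

```bash
python3 -c "
from h import *
a,b=unproj('top',(370.8,158.7),.095),unproj('top',(379.2,219.3),.095);print(a,b,(a+b)/2,np.arctan2(*(a-b)[1::-1]))
go(.526,-.065,.15,.178)"
```

```text
[ 0.59100315 -0.05256605  0.095     ] [ 0.45030303 -0.07170315  0.095     ] [ 0.52065309 -0.0621346   0.095     ] 0.13518389952626453
t [ 0.1184 -0.1667  0.0495] turn [ 0.0001 -0.0001  0.0011] at [ 0.4392 -0.2501  0.1995] 18.3 open 1.0
```

Request:
jog_arm(
  turn=[
    [0, 0, 0.013],
    [0, 0, 0.013],
    [0, 0, 0.013],
    [0, 0, 0.013],
    [0, 0, 0.013],
    [0, 0, 0.013],
    [0, 0, 0.013],
    [0, 0, 0.013],
    [0, 0, 0.013],
    [0, 0, 0.013],
  ],
  translation=[
    [0.03, -0.042, 0],
    [0.06, -0.084, 0],
    [0.09, -0.126, 0],
    [0.11, -0.155, 0],
    [0.118, -0.167, 0],
    [0.118, -0.167, 0],
    [0.118, -0.167, 0.03],
    [0.118, -0.167, 0.05],
    [0.118, -0.167, 0.05],
    [0.118, -0.167, 0.05],
  ],
  grip=[0, 0.3, 0.5, 0.5, 0.5, 0.5, 0.5, 0.5, 0.5, 0.5],
  force=8,
)

```text
clock: 19.55
tool_pos: [0.5257, -0.0662, 0.1502]
eef_rot: [0.997, 0.082, 0.0, 0.0]
contact_force: [-0.2, 0.0, 0.9]
opening: 0.502
finger_force: 0.0
```

```bash
python3 -c "
from h import *
go(.5255,-.0645,.083,.165)
s=cams.snapshot('side')[120:250,250:410];t=cams.snapshot('top')[130:250,300:448]
cv2.imwrite('pics/b3.png',np.hstack([cv2.resize(s,(400,325),interpolation=2),cv2.resize(t,(400,325),interpolation=2)])[:,:,::-1])"
```

```text
t [ 0.0001 -0.0018  0.0672] turn [ 0.0009 -0.0005 -0.0012] at [ 0.5257 -0.0662  0.1502] 19.55 open 0.502
```

View pics/b3.png

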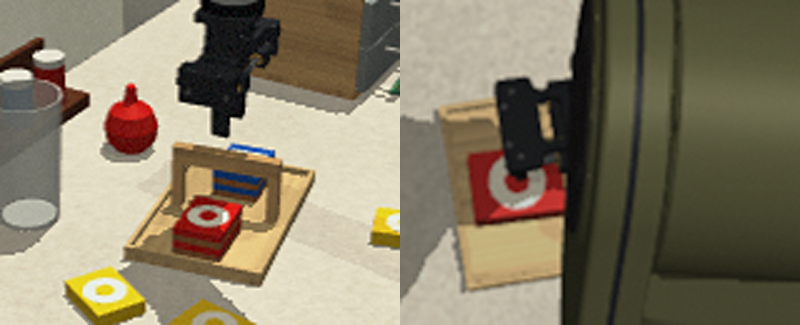

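The open gripper hangs over the middle of the bar: left panel, fingers at (220,120), bar centre at (228,155). I go down, watch for contact and close gently.

Request:
jog_arm(
  turn=[
    [0, 0, 0],
    [0, 0, 0],
    [0, 0, 0],
    [0, 0, 0],
    [0, 0, 0],
    [0, 0, 0],
    [0, 0, 0],
    [0, 0, 0],
    [0, 0, 0],
    [0, 0, 0],
    [0, 0, 0],
    [0, 0, 0],
  ],
  translation=[
    [0, 0, 0],
    [0, 0, 0.03],
    [0, 0, 0.05],
    [0, 0, 0.06],
    [0, 0, 0.067],
    [0, 0, 0.067],
    [0, 0, 0.067],
    [0, 0, 0.067],
    [0, 0, 0.067],
    [0, 0, 0.067],
    [0, 0, 0.067],
    [0, 0, 0.067],
  ],
  grip=[0.5, 0.5, 0.5, 0.5, 0.5, 0.5, 0.6, 0.68, 0.76, 0.84, 0.92, 0.92],
  force=8,
)

```text
clock: 21.15
tool_pos: [0.5258, -0.0648, 0.0827]
eef_rot: [0.997, 0.083, 0.0, 0.0]
contact_force: [-0.7, -0.3, 2.3]
opening: 0.183
finger_force: 8.0
```

Request:
jog_arm(
  turn=[
    [0, 0, 0],
    [0, 0, 0],
    [0, 0, 0],
    [0, 0, 0],
  ],
  translation=[
    [0, 0, 0],
    [0, 0, 0],
    [0, 0, 0],
    [0, 0, 0],
  ],
  grip=[1, 1, 1, 1],
  force=45,
)

```text
clock: 21.65
tool_pos: [0.5258, -0.0649, 0.0827]
eef_rot: [0.997, 0.083, 0.0, 0.0]
contact_force: [-0.3, -0.9, 4.9]
opening: 0.176
finger_force: 45.0
```

Request:
jog_arm(
  turn=[
    [0, 0, 0],
    [0, 0, 0],
    [0, 0, 0],
    [0, 0, 0],
    [0, 0, 0],
    [0, 0, 0],
    [0, 0, 0],
    [0, 0, 0],
    [0, 0, 0],
    [0, 0, 0],
    [0, 0, 0],
    [0, 0, 0],
    [0, 0, 0],
    [0, 0, 0],
    [0, 0, 0],
    [0, 0, 0],
    [0, 0, 0],
    [0, 0, 0],
    [0, 0, 0],
    [0, 0, 0],
  ],
  translation=[
    [0, 0, -0.001],
    [0, 0, -0.003],
    [0, 0, -0.006],
    [0, 0, -0.01],
    [0, 0, -0.016],
    [0, 0, -0.023],
    [0, 0, -0.031],
    [0, 0, -0.039],
    [0, 0, -0.047],
    [0, 0, -0.055],
    [0, 0, -0.063],
    [0, 0, -0.071],
    [0, 0, -0.078],
    [0, 0, -0.085],
    [0, 0, -0.091],
    [0, 0, -0.096],
    [0, 0, -0.099],
    [0, 0, -0.101],
    [0, 0, -0.102],
    [0, 0, -0.102],
  ],
  grip=[1, 1, 1, 1, 1, 1, 1, 1, 1, 1, 1, 1, 1, 1, 1, 1, 1, 1, 1, 1],
)

```text
clock: 24.15
tool_pos: [0.5256, -0.0648, 0.1845]
eef_rot: [0.997, 0.083, -0.0, 0.0]
contact_force: [0.3, 0.0, -7.4]
opening: 0.177
finger_force: 45.0
```

Request:
jog_arm(
  turn=[
    [0, 0, 0],
    [0, 0, 0],
    [0, 0, 0],
    [0, 0, 0],
    [0, 0, 0],
    [0, 0, 0],
    [0, 0, 0],
    [0, 0, 0],
  ],
  translation=[
    [0, 0, 0],
    [0, 0, 0],
    [0, 0, 0],
    [0, 0, 0],
    [0, 0, 0],
    [0, 0, 0],
    [0, 0, 0],
    [0, 0, 0],
  ],
  grip=[1, 1, 1, 1, 1, 1, 1, 1],
)

```text
clock: 25.15
tool_pos: [0.5257, -0.0648, 0.1845]
eef_rot: [0.997, 0.083, 0.0, 0.0]
contact_force: [-0.1, 0.4, -7.0]
opening: 0.177
finger_force: 45.0
```

```bash
python3 -c "
from h import *
s=cams.snapshot('side');cv2.imwrite('pics/b4.png',cv2.resize(s[90:260,230:430],(800,600)[:2],interpolation=2)[:,:,::-1])
q=r.get_state();print(q['tool_pos'],q['contact_force'],q['moment'],q['opening'],q['finger_force'],q['clock'])"
```

```text
[ 0.52563189 -0.06478083  0.18451027] [-0.45062162  0.25858557 -7.03940517] [ 0.00576937  0.0141934  -0.03429906] 0.17205634189010066 44.95587844401598 25.2
```

View pics/b4.png

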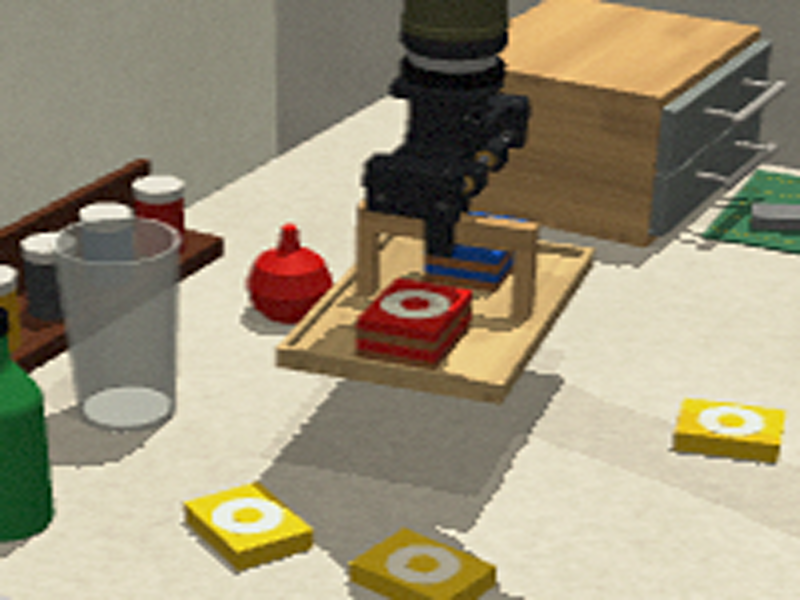

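The caddy hangs level about 10 cm up. Both piles are neat, red at (413,320) and blue at (470,265), and nothing touches a bystander.

```bash
python3 -c "
from plant import r
print(r.finish_job())"
```

```text
the job is handed in; nothing more can be done
None
```

I stacked both loose blocks squarely on their matching blocks, lifted the caddy about 10 cm by the middle of its handle, and handed the job in at about 25 s with it held level and still; no verdict came back.

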